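# Slide the locking pin through the eyes

### The job

Take the steel locking pin off its cradle by its square grip and slide it, nose first, through the row of eyes on the assembly fixture, from the largest on, until the last and smallest eye stops it; where along its track that eye is clamped is not known beforehand, so feel for it. Then press the pin home along the row with a steady push of about 10 N for a moment (never more than 25 N), let go and leave it lying with its nose in that eye; leave the solar panel, the screwdriver and the parts tray alone.

Things in the scene. Friction and masses are not known exactly. Their poses are not given: they have to be found in the camera images.
- pin_grip (a point): centre of the pin's grip, a black block 44 mm long (x), 18 wide, 18 high. x points along the pin to its nose: a round steel shaft 16 mm thick from 22 to 136 mm ahead of this point, then a cone down to 7 mm at the flat tip, 146 mm ahead. Mass 0.13 to 0.21 kg, centre of mass 72 mm ahead. At the start it lies level, its axis 48 mm above the table
- pin_tip (a point): centre of the flat end of the pin's nose, 146 mm ahead of pin_grip; axes as pin_grip
- cradle: fixed aluminium cradle, 105 mm long (x, the pin's direction), 50 mm wide; origin on the table under its centre; two V supports 10 mm thick at x = -34 and +34 mm, about 51 mm high, carry the pin's shaft. The centre of the pin's grip is at about x = -72 mm: the grip overhangs freely
- mouth (a point): centre of the first eye's entry face, 85 mm above the table. x: level along the row, the way the pin goes in; z up. Eyes are upright rings, 36 mm outside, 8 mm thick, all centred on this x axis: the first (bore 22 mm) at x = 0 to 8 mm, the second (bore 20) at 28 to 36, the third (bore 18) at 56 to 64, and the last, on stop_track (bore 11), further on
- fixture: fixed aluminium plate 12 mm thick, x -15 to 150 mm, y -40 to 150 mm, with the three eyes and beside them a 100 mm cube frame of circuit boards (x 25 to 125, y 40 to 140, top at 112 mm). Origin on the table 85 mm straight under mouth, same axes. The space before the plate (x below -15 mm) is free
- stop_track: track on the fixture plate with the last eye clamped on it: upright ring 36 mm outside, 8 mm thick, bore 11 mm, on a post, centred on mouth's x axis. Its entry face is clamped anywhere from 78 to 106 mm along x from mouth; that is not measured. It holds firm, rigid, no spring. The pin's cone stops in it with the tip about 4 mm past its entry face. Origin and axes as body fixture
- panel: solar panel lying on the table, brown board 80 x 170 x 6 mm with dark cells; origin under its centre; a bystander
- driver: screwdriver lying on the table, 170 mm long; a bystander
- tray: black open parts tray 110 x 80 x 28 mm; origin under its centre; a bystander
Mind the look-alikes: they are no part of the job. What is shaped like the part that bears pin_grip but green or turquoise is not meant.

How it is judged:
By the outcome, as a careful person would: the job done as asked, in the order asked, and still so for the second after the job is handed in, with the robot touching nothing.
It also fails if it takes over 72 s, if anything falls off the work surface, if the arm or the gripper's body presses on something with over 40 N, if the wrist force passes 120 N, or if a joint passes its speed limit or range.

### The arm

A 7-joint arm with a two-finger parallel gripper is mounted at the origin on the work surface. World frame = base frame: x ahead of the robot, y to its left, z up, the work surface at z = 0. Lengths are in m, angles in rad, forces in N, time in s.
With the tool pointing down it reaches from about 0.35 to 0.9 m from the base axis. Payload 19.9 kg.
Tool frame: the origin (TCP) lies between the finger pads; the fingertips stand 19 mm ahead of it and the grasp point (between the pads) is the TCP; z points along the fingers, y is the direction in which the jaws open and shut (so a half turn about z gives the same grasp; the last joint's range is limited). The gripper opens to 94 mm and grips with 3 to 60 N. Pads are 16 mm wide; open, the fingers measure 119 mm over their backs; the gripper's body (75 mm by 177 mm) begins 78 mm behind the grasp point.
Start: joints at [-1.236, 0.417, -0.01, 1.614, 0.005, 1.111, -0.053], TCP at [0.229, 0.581, 0.224] pointing down, gripper open.
Joint ranges: [-2.81, 2.81], [-0.39, 2.02], [-1.27, 1.25], [0.06, 2.57], [-1.19, 4.33], [0.19, 2], [-2.82, 2.82]. Speed limits (rad/s): [1.89, 1.89, 2.39, 2.39, 3.01, 3.01, 3.01].

### API

Orientations are given as a 3x3 rotation matrix whose columns are the frame's x, y, z axes.
In Python, from rig import robot gives the robot as it stands. Calls block until the motion is done:
- robot.move_ptp(position, orientation): joint-space move of the TCP to a pose.
- robot.move_linear(position, velocity=0.15, frame=None, threshold=None): straight line of the TCP; frame=None keeps the orientation; velocity is the mean speed in m/s. With threshold (N) it stops when the force on the tool has changed by that much, and returns True; else False.
- robot.goto_joints(angles): joint-space move.
- robot.gripper_to(opening): finger opening in m; the grip force is fixed at half the most; returns when the fingers have stopped.
- robot.pause(seconds).
- robot.ik(position, orientation): joint angles nearest the present ones, or None.
- robot.get_state(): the state.
- robot.grab_frame(name): name is "scene" or "top" or "wrist"; returns the picture (420x560x3 uint8, red, green, blue); there is no depth.
- robot.camera_info(name): a dict with "fx", "fy", "cx", "cy" (pixels), "rvec" (rotation vector, rad) and "tvec" (3), from world to camera coordinates, as OpenCV has them. Camera axes: x right, y down, z forward; pixel columns grow to the right and rows downward; lengths in m; the calibration is good to about 2 mm. The wrist camera is an equidistant fisheye: a pixel r from the principal point sees the ray r / f radians off the axis. A picture is of the moment at which its call begins: read the wrist's pose just before it. camera_info takes no time and is no camera call; for the wrist camera it gives the pose at the moment of the call.
A pose or a line that the arm cannot do raises robot.PlanningError and nothing moves.
- robot.sign_off(): hands the job in, once; it reports no verdict.
The state is a dict: "time": time; "qpos": joint angles; "joint_vel": joint speeds; "effort": joint torques, N m; "ee_pos": TCP position; "tool_rot": TCP orientation; "force": force on the tool from outside, world axes, zero at the start; "moment": the same for the moment, N m; "opening": finger opening in m.
Only numpy, scipy, OpenCV 4.12 (cv2) and the standard library are available. Lean on these libraries where they do the work, as an engineer would, in place of code of your own. Each camera call takes 0.05 s, during which the arm holds its last target.

## Working session

There is one attempt and no reset: what is moved stays moved. The work goes in short steps, each a Python script; the robot and the scene stay as the last script left them, time stands still between calls to the robot, and variables do not carry over. Pictures are saved under pics/ and viewed, and the job is handed in when it is done.

```bash
ls; mkdir -p pics; python3 - <<'E'
from rig import robot
import cv2
s=robot.get_state();print(s['time'],s['ee_pos'],s['force'],s['opening'])
for n in("scene","top"):
    cv2.imwrite(f"pics/{n}0.png",robot.grab_frame(n)[:,:,::-1]);print(robot.camera_info(n))
print(robot.camera_info("wrist"))
E
```

```text
pics
0.0 [0.22923991 0.58104124 0.22380692] [-0.26375264  0.03367273 -1.07085195] 0.09407459917187624
{'fx': 449.2399673895459, 'fy': 449.2399673895459, 'cx': 283.07686253620824, 'cy': 209.83373101143718, 'rvec': array([ 1.61373263,  1.96881478, -0.81722255]), 'tvec': array([ 0.09339825, -0.30477543,  1.54820475])}
{'fx': 535.712893510607, 'fy': 535.712893510607, 'cx': 285.4560593376695, 'cy': 205.0550136698476, 'rvec': array([ 2.15877019, -2.21499125,  0.1165245 ]), 'tvec': array([0.00502643, 0.50939407, 1.40285138])}
{'fx': 325.19226210127806, 'fy': 325.19226210127806, 'cx': 278.3632675502491, 'cy': 206.52381737224823, 'rvec': array([-2.43244575, -1.65519257, -0.19079997]), 'tvec': array([-0.62380939, -0.02335072,  0.38923429])}
```

View pics/scene0.png

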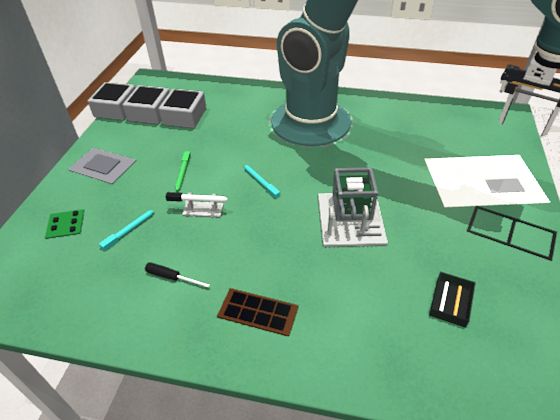

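View pics/top0.png

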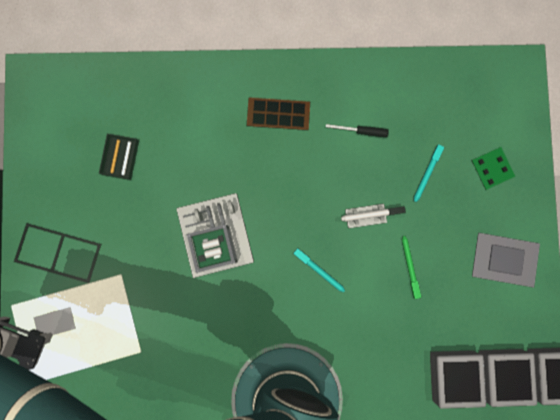

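The steel pin with the black grip is at scene (174,197) and top (397,210). Four things could be mistaken for it:
- green pin: scene (183,170), top (411,268)
- turquoise pin: scene (128,229), top (428,173)
- turquoise pin: scene (262,181), top (320,270)
- black-handled screwdriver: scene (165,272), top (370,131)

I choose the steel pin with the black grip on the cradle. Next I check close crops.

```bash
python3 - <<'E'
import cv2,numpy as np
t=cv2.imread('pics/top0.png');s=cv2.imread('pics/scene0.png')
def crop(im,x,y,w,h,k):return cv2.resize(im[y:y+h,x:x+w],None,fx=k,fy=k,interpolation=cv2.INTER_CUBIC)
a=np.hstack([crop(t,335,190,80,50,5),crop(s,155,175,80,50,5)])
b=np.hstack([crop(t,165,185,100,100,4)[:340],crop(s,305,160,100,100,4)[:340]])
cv2.imwrite('pics/c1.png',np.vstack([a,b]))
E
```

```text
(no output)
```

View pics/c1.png

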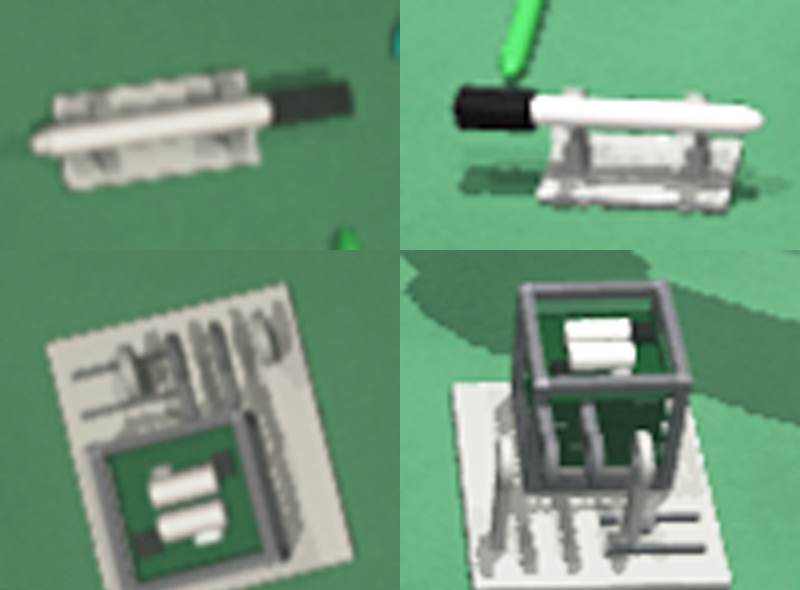

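The top-left and top-right crops confirm it: a white steel shaft with a black grip, lying on the cradle with its nose to the left in the top view (+y). The lower crops show the eyes, with the first at plate right, the row running left, and the stop's track at left. I'll locate things roughly first.

```bash
cat > h.py <<'E'
import cv2,numpy as np
def ray(ci,uv,fish=False):
    uv=np.atleast_2d(np.asarray(uv,float))
    R,_=cv2.Rodrigues(np.asarray(ci['rvec']));t=np.asarray(ci['tvec']).ravel()
    x=(uv[:,0]-ci['cx'])/ci['fx'];y=(uv[:,1]-ci['cy'])/ci['fy']
    if fish:
        th=np.hypot(x,y);k=np.where(th>1e-9,np.sin(th)/np.maximum(th,1e-9),1);d=np.c_[x*k,y*k,np.cos(th)]
    else: d=np.c_[x,y,np.ones_like(x)]
    return -R.T@t, d@R
def onz(ci,uv,z,fish=False):
    o,d=ray(ci,uv,fish);return o+d*((z-o[2])/d[:,2])[:,None]
def proj(ci,P,fish=False):
    P=np.atleast_2d(P);R,_=cv2.Rodrigues(np.asarray(ci['rvec']));c=P@R.T+np.asarray(ci['tvec']).ravel()
    if fish:
        r=np.hypot(c[:,0],c[:,1]);th=np.arctan2(r,c[:,2]);k=th/np.maximum(r,1e-9)
        return np.c_[ci['cx']+ci['fx']*c[:,0]*k,ci['cy']+ci['fy']*c[:,1]*k]
    return np.c_[ci['cx']+ci['fx']*c[:,0]/c[:,2],ci['cy']+ci['fy']*c[:,1]/c[:,2]]
def tri(o1,d1,o2,d2):
    A=np.c_[d1,-d2];s=np.linalg.lstsq(A,o2-o1,rcond=None)[0];p=o1+s[0]*d1;q=o2+s[1]*d2
    return (p+q)/2,np.linalg.norm(p-q)
E
python3 - <<'E'
from rig import robot
from h import *
np.set_printoptions(precision=4,suppress=True)
t=robot.camera_info('top');s=robot.camera_info('scene')
def T(n,a,b):
    o1,d1=ray(t,a);o2,d2=ray(s,b);print(n,*tri(o1,d1[0],o2,d2[0]))
T('grip',(335+311/5,190+103/5),(155+492/5,175+108/5))
T('gripfront',(335+270/5,190+108/5),(155+533/5,175+108/5)) if 0 else None
T('tip',(335+35/5,190+143/5),(155+762/5,175+120/5))
print('plate corners',onz(t,[(165+287/4,185+36/4),(165+48/4,185+95/4),(165+354/4,185+308/4)],.012))
print(onz(t,[(397.2,210.6),(342,218.6)],.048))
for p in [(.5,-.3),(.5,-.2)]:
    pass
print(robot.get_state()['tool_rot'],robot.camera_info('wrist'))
E
```

```text
grip [ 0.472  -0.1817  0.09  ] 0.21182582597980892
tip [ 0.4624 -0.0403  0.0936] 0.21440698520847473
plate corners [[0.5432 0.1214 0.012 ]
 [0.5075 0.2811 0.012 ]
 [0.3609 0.0804 0.012 ]]
[[ 0.4853 -0.2997  0.048 ]
 [ 0.468  -0.1542  0.048 ]]
[[-0.9302  0.367  -0.0003]
 [ 0.367   0.9302 -0.001 ]
 [-0.0001 -0.0011 -1.    ]] {'fx': 325.19226210127806, 'fy': 325.19226210127806, 'cx': 278.3632675502491, 'cy': 206.52381737224823, 'rvec': array([-2.4324, -1.6552, -0.1908]), 'tvec': array([-0.6238, -0.0234,  0.3892])}
```

```bash
python3 - <<'E'
from rig import robot
from h import *
np.set_printoptions(precision=4,suppress=True)
t=robot.camera_info('top');s=robot.camera_info('scene')
def T(n,a,b):
    o1,d1=ray(t,a);o2,d2=ray(s,b);print(n,*tri(o1,d1[0],o2,d2[0]))
T('grip',(335+311/5,190+103/5),(155+92/5,175+108/5))
T('tip',(335+35/5,190+143/5),(155+362/5,175+120/5))
w=robot.camera_info('wrist');R,_=cv2.Rodrigues(w['rvec']);st=robot.get_state()
print('cam in tool',st['tool_rot'].T@(-R.T@w['tvec']-st['ee_pos']), '\n',st['tool_rot'].T@R.T)
# plate -> mouth guess
a=np.array([.5432,.1214]);b=np.array([.5075,.2811]);c=np.array([.3609,.0804])
print(np.linalg.norm(b-a),np.linalg.norm(c-a),np.arctan2(*(b-a)[::-1]),np.arctan2(*(c-a)[::-1])+np.pi)
E
```

```text
grip [ 0.4855 -0.3003  0.0468] 0.0006321247627327341
tip [ 0.4677 -0.1531  0.0474] 0.002307379010716651
cam in tool [ 0.0668 -0.0002 -0.159 ] 
 [[-0.0003 -0.9731 -0.2303]
 [ 1.     -0.0001 -0.001 ]
 [ 0.0009 -0.2303  0.9731]]
0.1636416206226277 0.18685365931658926 1.7907246343680094 0.2212230704644793
```

```bash
cat >> h.py <<'E'
def Rt(yaw,sgn=1):
    x=np.array([np.cos(yaw),np.sin(yaw),0])*sgn;z=np.array([0,0,-1.]);return np.c_[x,np.cross(z,x),z]
E
python3 - <<'E'
from rig import robot
from h import *
np.set_printoptions(precision=3,suppress=True)
for sg in(1,-1):
  for p in [(.4855,-.30,.15),(.4855,-.30,.048),(.53,0,.12),(.5,.06,.085)]:
    print(sg,p,robot.ik(np.array(p),Rt(1.691,sg)))
E
```

```text
1 (0.4855, -0.3, 0.15) [-0.107  0.519  0.799  1.841 -0.446  0.97   1.005]
1 (0.4855, -0.3, 0.048) [-0.139  0.74   0.869  1.899 -0.744  0.864  1.238]
1 (0.53, 0, 0.12) [-0.517  0.43   0.567  1.958 -0.306  0.838  0.336]
1 (0.5, 0.06, 0.085) [-0.586  0.433  0.492  2.04  -0.3    0.737  0.211]
-1 (0.4855, -0.3, 0.15) [-0.277  0.657  1.083  1.846 -0.668  1.058 -1.949]
-1 (0.4855, -0.3, 0.048) [-0.257  0.874  1.078  1.902 -0.945  0.987 -1.753]
-1 (0.53, 0, 0.12) [-0.87   0.636  1.084  1.967 -0.691  0.968 -2.464]
-1 (0.5, 0.06, 0.085) [-1.005  0.67   1.083  2.051 -0.775  0.902 -2.505]
```

```bash
cat >run1.py <<'E'
from rig import robot
from h import *
import json
def snap(n):
    ci=robot.camera_info('wrist');im=robot.grab_frame('wrist')
    cv2.imwrite(f'pics/{n}.png',im[:,:,::-1]);json.dump({k:np.asarray(v).ravel().tolist() if np.ndim(v) else float(v) for k,v in ci.items()},open(f'pics/{n}.json','w'))
if __name__=='__main__':
    robot.move_ptp(np.array([.5,.10,.20]),Rt(1.791)); robot.pause(.2);snap('fx1')
    print(robot.get_state()['time'])
    robot.move_ptp(np.array([.482,-.27,.16]),Rt(1.691)); robot.pause(.2);snap('pin1')
    print(robot.get_state()['time'])
E
python3 run1.py
```

```text
2.3417
3.9833
```

View pics/fx1.png

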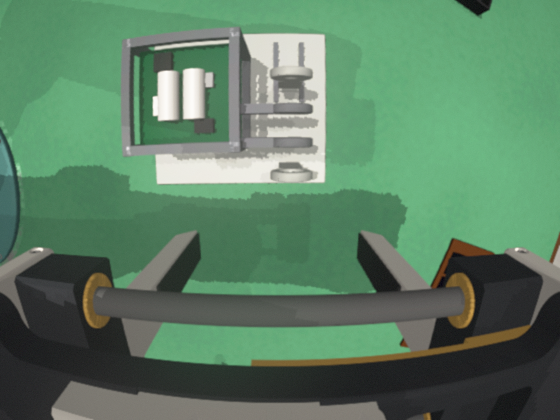

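View pics/pin1.png

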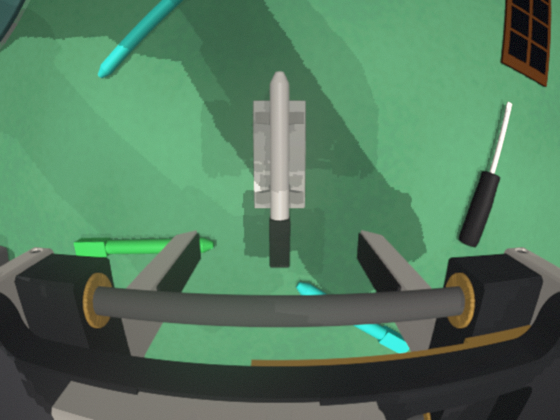

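The pin view shows the tip at (279,72) and the grip from (280,219) to (280,267). The fixture view shows the eyes at (292,174), (290,142), (288,108) and (291,72). Next I measure both precisely.

```bash
cat > m.py <<'E'
from h import *
import json
np.set_printoptions(precision=4,suppress=True)
def ld(n): return cv2.imread(f'pics/{n}.png'),json.load(open(f'pics/{n}.json'))
def midrow(mask,rows,c0,c1):
    o=[]
    for r in rows:
        x=np.flatnonzero(mask[r,c0:c1])
        if len(x):o.append((c0+(x.min()+x.max())/2,r,len(x)))
    return np.array(o)
E
python3 - <<'E'
from m import *
im,ci=ld('pin1');h=cv2.cvtColor(im,cv2.COLOR_BGR2HSV)
ns=(h[:,:,1]<60)&(h[:,:,2]>100)
dk=(h[:,:,2]<60)
a=midrow(ns,range(70,99,3),262,298);b=midrow(dk,range(222,268,4),262,300)
print(a.T);print(b.T)
gy=[r for r in range(205,280) if dk[r,274:287].mean()>.5];print('grip rows',gy[0],gy[-1])
ty=[r for r in range(60,100) if ns[r,270:290].any()];print('tip row',ty[0])
P=onz(ci,a[2:,:2],.048,True);Q=onz(ci,b[:,:2],.048,True)
A=np.r_[P,Q];d=np.linalg.svd(A[:,:2]-A[:,:2].mean(0))[2][0];d*=np.sign(d[1]);print('yaw',np.arctan2(d[1],d[0]))
m=A[:,:2].mean(0);n=np.array([-d[1],d[0]]);print('resid mm',(A[:,:2]-m)@n*1e3)
f=onz(ci,[(279.5,gy[0]-.5)],.057,True)[0];bk=onz(ci,[(280,gy[-1]+.5)],.057,True)[0];bk2=onz(ci,[(280,gy[-1]+.5)],.039,True)[0];tp=onz(ci,[(279,ty[0])],.048,True)[0]
for k,v in dict(f=f,bk=bk,bklow=bk2,tip=tp).items():print(k,v,'s',(v[:2]-m)@d)
print('m',m)
im,ci=ld('fx1')
cv2.imwrite('pics/fx1c.png',cv2.resize(im[25:195,220:340],None,fx=4.4,fy=3.5,interpolation=cv2.INTER_CUBIC))
E
```

```text
[[279. 279. 279. 279. 279. 279. 279. 279. 279.]
 [ 73.  76.  79.  82.  85.  88.  91.  94.  97.]
 [ 11.  13.  17.  19.  21.  21.  21.  21.  21.]]
[[287.  285.5 286.  288.  279.5 279.  281.  279.5]
 [234.  238.  242.  246.  250.  254.  258.  262. ]
 [  1.    3.    1.    1.    4.    5.    7.   13. ]]
grip rows 261 263
tip row 71
yaw 1.7166417118668031
resid mm [ 0.0109  0.0735  0.1359  0.198   0.2601  0.3219  0.3836 -3.8002 -2.4184
 -2.7931 -4.5018  3.1224  3.6586  1.9556  3.393 ]
f [ 0.4882 -0.3129  0.057 ] s -0.07259913635377874
bk [ 0.489  -0.3157  0.057 ] s -0.07546703904044745
bklow [ 0.49   -0.3234  0.039 ] s -0.0832438882066899
tip [ 0.4683 -0.1533  0.048 ] s 0.08822062209415667
m [ 0.4809 -0.2406]
```

View pics/fx1c.png

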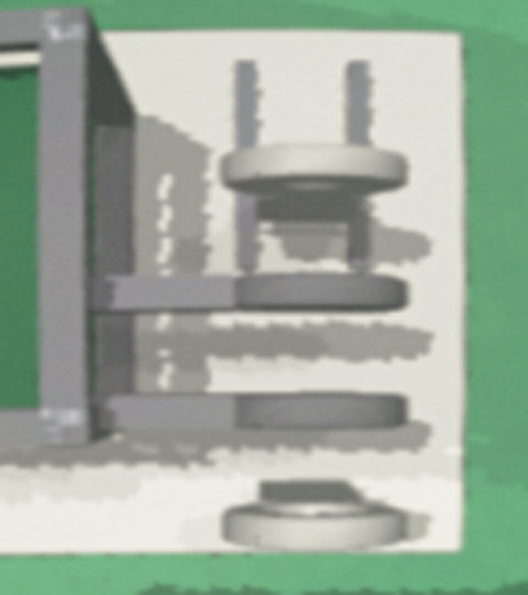

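```bash
python3 - <<'E'
from m import *
im,ci=ld('pin1');h=cv2.cvtColor(im,cv2.COLOR_BGR2HSV)
ns=(h[:,:,1]<60)&(h[:,:,2]>100)
g=(h[:,:,1]<70)&(h[:,:,2]<100)
a=midrow(ns,range(85,99,2),262,298);b=midrow(g,range(226,264,4),264,296)
print(b.T, h[240,262:298:3].tolist())
gy=[r for r in range(205,280) if g[r,274:287].mean()>.5];print('grip rows',gy[0],gy[-1])
P=onz(ci,a[:,:2],.048,True);Q=onz(ci,b[:,:2],.048,True)
A=np.r_[P,Q];d=np.linalg.svd(A[:,:2]-A[:,:2].mean(0))[2][0];d*=np.sign(d[1]);print('yaw',np.arctan2(d[1],d[0]))
m=A[:,:2].mean(0);n=np.array([-d[1],d[0]]);print('resid mm',(A[:,:2]-m)@n*1e3)
f=onz(ci,[(279.5,gy[0]-.5)],.057,True)[0];bk=onz(ci,[(280,gy[-1]+.5)],.057,True)[0];bk2=onz(ci,[(280,gy[-1]+.5)],.039,True)[0];tp=onz(ci,[(279,71)],.048,True)[0]
for k,v in dict(f=f,bk=bk,bklow=bk2,tip=tp).items():print(k,v,'s',(v[:2]-m)@d)
s=(tp[:2]-m)@d-.146;print('grip centre from tip',m+s*d,'from grip', m+d*((f+bk)[:2]/2-m)@d)
im,ci=ld('fx1')
def px(u,v):return (220+u/4.4,25+v/3.5)
R=onz(ci,[px(222,523),px(405,523),px(407,292),px(407,411),px(222,170),px(407,170)],.085,True)
print(R);c1=(R[0]+R[1])/2;c4=(R[4]+R[5])/2;print('dia',np.linalg.norm(R[0]-R[1]),np.linalg.norm(R[4]-R[5]),'c',c1,c4,np.linalg.norm(c4-c1))
dd=c4-c1;print('yaw rings',np.arctan2(dd[1],dd[0]))
K=onz(ci,[px(462,33),px(462,550),px(110,33)],.012,True);e=K[0]-K[1];print('yaw plate',np.arctan2(e[1],e[0]),np.linalg.norm(e));e=K[2]-K[0];print(np.arctan2(e[1],e[0])+2*np.pi-np.pi/2,K)
E
```

```text
[[279.  279.5 279.5 279.  279.  279.  279.  279.  279.  279.5]
 [226.  230.  234.  238.  242.  246.  250.  254.  258.  262. ]
 [ 21.   20.   20.   19.   19.   19.   19.   19.   19.   18. ]] [[70, 97, 121], [70, 100, 120], [69, 96, 111], [66, 41, 62], [57, 38, 61], [64, 35, 59], [56, 29, 61], [60, 30, 59], [67, 38, 61], [69, 76, 70], [69, 102, 117], [69, 102, 115]]
grip rows 221 266
yaw 1.693521502658534
resid mm [-0.0032 -0.001   0.0011  0.0033  0.0055  0.0076  0.0097  0.1187 -0.3152
 -0.3142  0.1266  0.1291  0.1317  0.1342  0.1366  0.1391 -0.3095]
f [ 0.4838 -0.2769  0.057 ] s -0.029970840324358768
bk [ 0.4894 -0.3186  0.057 ] s -0.07196825218192511
bklow [ 0.4904 -0.3265  0.039 ] s -0.07994276816739225
tip [ 0.4683 -0.1533  0.048 ] s 0.0946277187186651
grip centre from tip [ 0.4861 -0.2982] from grip [ 0.4302 -0.2969]
[[0.4863 0.1276 0.085 ]
 [0.5208 0.1354 0.085 ]
 [0.5084 0.19   0.085 ]
 [0.5149 0.162  0.085 ]
 [0.4677 0.2112 0.085 ]
 [0.5018 0.2193 0.085 ]]
dia 0.03539912354850953 0.03508791768247523 c [0.5036 0.1315 0.085 ] [0.4847 0.2152 0.085 ] 0.08585429082586721
yaw rings 1.7921003475499562
yaw plate 1.7961414591005507 0.16230560541399613
1.799346236128693 [[0.51   0.2807 0.012 ]
 [0.5463 0.1225 0.012 ]
 [0.4266 0.2613 0.012 ]]
```

```bash
python3 - <<'E'
from run1 import *
np.set_printoptions(precision=4,suppress=True)
y=1.692;d=np.array([np.cos(y),np.sin(y),0]);g=np.array([.4863,-.2988,.048])+.010*d
robot.move_linear(g+[0,0,.05],.25,frame=Rt(y))
print(robot.move_linear(g,.12,threshold=8))
s=robot.get_state();print(s['time'],s['ee_pos'],s['force'])
robot.gripper_to(.0)
s=robot.get_state();print(s['time'],s['opening'],s['force'],s['moment'])
robot.move_linear(g+[0,0,.005],.05);print(robot.get_state()['force'])
robot.move_linear(g+[0,0,.075],.15)
robot.pause(.2);s=robot.get_state();print(s['time'],s['opening'],s['force'],s['moment'],s['ee_pos'])
snap('held')
cv2.imwrite('pics/held_s.png',robot.grab_frame('scene')[:,:,::-1])
E
python3 - <<'E'
import cv2,numpy as np
a=cv2.imread('pics/held.png');b=cv2.imread('pics/held_s.png')
c=cv2.resize(b[130:240,110:250],(560,440),interpolation=cv2.INTER_CUBIC)
cv2.imwrite('pics/held2.png',cv2.resize(np.vstack([a,c]),None,fx=.69,fy=.69))
E
```

```text
False
4.9583 [ 0.4854 -0.289   0.0488] [-0.0957 -0.5005  0.5623]
6.1083 0.017440333940842462 [1.6443 0.0861 0.7317] [-0.0335 -0.4164 -0.0507]
[ 0.1579  0.8179 -2.9015]
7.175 0.017630540970759945 [-0.8667  0.5216 -1.2594] [-0.2148  0.0647 -0.0539] [ 0.4847 -0.2887  0.1221]
```

View pics/held2.png

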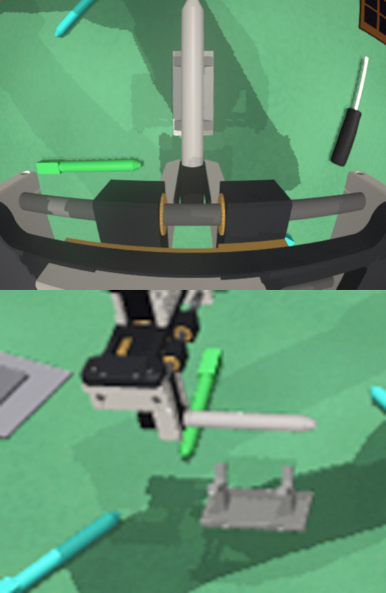

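```bash
cat > geo.py <<'E'
import numpy as np
Y=1.794;D=np.array([np.cos(Y),np.sin(Y),0]);N=np.array([-D[1],D[0],0]);M=np.array([.5045,.1276,.085])
def tcp(tipx,lat=0,dz=0): # tip position along row
    return M+D*(tipx-.136)+N*lat+np.array([0,0,.0008+dz])
E
python3 - <<'E'
from run1 import *
from geo import *
np.set_printoptions(precision=4,suppress=True)
robot.move_ptp(tcp(-.03,0,.02),Rt(Y))
robot.move_linear(tcp(-.03),.1)
robot.pause(.4);s=robot.get_state();print(s['time'],s['opening'],s['force'],s['moment'],s['ee_pos'],tcp(-.03),'\n',s['tool_rot']-Rt(Y))
snap('pre')
for n in('scene','top'):cv2.imwrite(f'pics/pre_{n}.png',robot.grab_frame(n)[:,:,::-1])
E
python3 - <<'E'
import cv2,numpy as np
a=cv2.imread('pics/pre.png');b=cv2.imread('pics/pre_scene.png')
print(a.shape)
cv2.imwrite('pics/pre2.png',np.hstack([cv2.resize(a[:,150:420],None,fx=1.42,fy=1.42),cv2.resize(b[150:270,270:350+40],(400,596)[::1],interpolation=cv2.INTER_CUBIC)[:596]]) )
E
```

```text
9.05 0.017688767344961803 [ 0.4062 -0.3765 -2.6239] [-0.2478 -0.0109  0.0008] [ 0.5414 -0.0342  0.086 ] [ 0.5412 -0.0343  0.0858] 
 [[-0.0001 -0.      0.0004]
 [-0.      0.0001  0.0001]
 [ 0.      0.0004  0.    ]]
(420, 560, 3)
```

View pics/pre2.png

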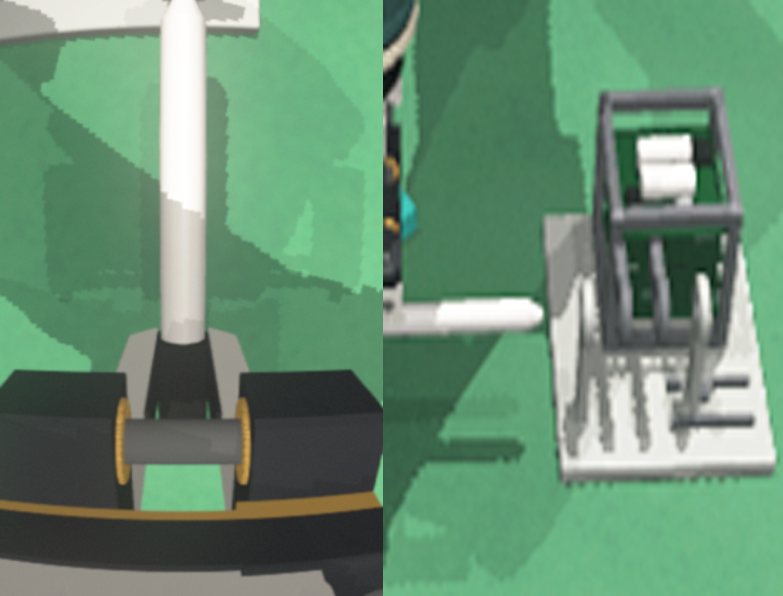

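```bash
python3 - <<'E'
from rig import robot
from m import *
from geo import *
im,ci=ld('pre');h=cv2.cvtColor(im,cv2.COLOR_BGR2HSV)
ns=(h[:,:,1]<60)&(h[:,:,2]>110)
a=midrow(ns,range(24,236,20),255,300)
P=onz(ci,a[:,:2],.085,True);q=P-M
print('lat mm',(q@N)*1e3);print('x mm',(q@D)*1e3);print('w',a[:,2])
W=[]
for r in range(24,236,20):
    x=np.flatnonzero(ns[r,255:300])+255;e=onz(ci,[(x.min()-.5,r),(x.max()+.5,r)],.085,True);W.append(np.linalg.norm(e[0]-e[1])*1e3)
print('width',np.array(W))
s=robot.camera_info('scene');t=robot.camera_info('top')
pin=[M+D*x for x in(-.154,-.13,-.1,-.07,-.04,-.03)]
th=np.linspace(0,2*np.pi,9)[:-1]
def ring(x,r):return [M+D*x+N*r*np.cos(k)+np.array([0,0,r*np.sin(k)]) for k in th]
out=[]
for n,c,(x0,y0,w,hh) in(('scene',s,(270,150,130,120)),('top',t,(170,185,130,120))):
    im=cv2.imread(f'pics/pre_{n}.png');K=6
    v=cv2.resize(im[y0:y0+hh,x0:x0+w],None,fx=K,fy=K,interpolation=cv2.INTER_CUBIC)
    def dot(P,col):
        for u in proj(c,P):cv2.circle(v,(int((u[0]-x0+.5)*K),int((u[1]-y0+.5)*K)),2,col,-1)
    dot(pin,(0,0,255))
    for x in(0,.028,.056):dot(ring(x,.018),(255,0,0))
    out.append(v)
cv2.imwrite('pics/ov_s.png',out[0][:,:780][:600]);cv2.imwrite('pics/ov_t.png',out[1][:600])
E
```

```text
lat mm [ 1.2218  0.4846 -0.4866  0.2458 -0.481   0.2481  0.7375  0.4939  0.4948
  0.748   0.4962]
x mm [ -45.1549  -55.9265  -66.3398  -76.4911  -86.4613  -96.3317 -106.1761
 -116.0699 -126.0892 -136.3143 -146.8319]
w [43. 34. 36. 35. 36. 35. 35. 34. 34. 33. 32.]
width [22.2187 16.645  18.5145 17.008  18.4725 17.0562 17.1449 16.7832 16.9566
 16.6708 16.4195]
```

View pics/ov_s.png

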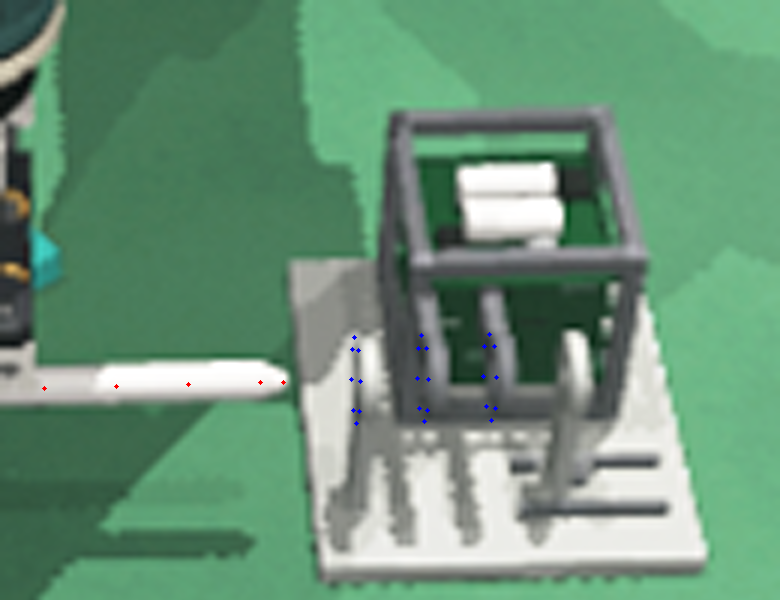

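View pics/ov_t.png

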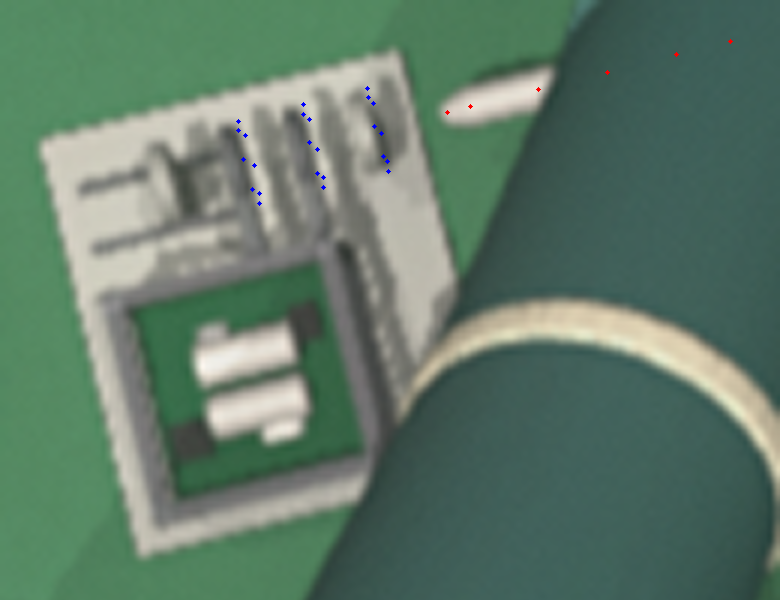

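```bash
cat > ins.py <<'E'
from run1 import *
from geo import *
np.set_printoptions(precision=4,suppress=True)
F0=None
def rd(tag=''):
    s=robot.get_state();f=s['force']-(F0 if F0 is not None else 0);q=s['ee_pos']-tcp(0)
    print(tag,'t%.1f x%.1f lat%.2f z%.2f'%(s['time'],q@D*1e3,q@N*1e3,q[2]*1e3),'F ax%.1f lat%.1f z%.1f'%(f@D,f@N,f[2]),'mom',s['moment'],'op%.4f'%s['opening']);return s
def go(x,lat=0,dz=0,v=.04,th=None):
    r=robot.move_linear(tcp(x,lat,dz),v,threshold=th);s=rd('stop' if r else 'ok');return r
E
python3 - <<'E'
import ins;from ins import *
ins.F0=robot.get_state()['force'];print(ins.F0)
go(-.03,-.0005);robot.pause(.2);rd()
for x in(-.004,.012,.022):
    if go(x,-.0005,0,.04,5):break
robot.pause(.2);rd()
snap('in1')
E
```

```text
[ 0.7808  0.2785 -1.8684]
ok t9.4 x-30.0 lat-0.52 z-0.01 F ax0.8 lat0.5 z0.3 mom [-0.1124 -0.006   0.0015] op0.0178
 t9.7 x-30.0 lat-0.49 z-0.01 F ax0.9 lat0.9 z0.6 mom [-0.1764  0.0062 -0.0385] op0.0174
ok t10.4 x-4.2 lat-0.51 z0.04 F ax-0.2 lat1.0 z0.2 mom [-0.2237  0.0134  0.0189] op0.0175
ok t11.0 x12.2 lat-0.54 z0.04 F ax-0.5 lat0.9 z0.3 mom [-0.2144  0.0079 -0.0416] op0.0179
ok t11.4 x22.3 lat-0.52 z-0.02 F ax0.2 lat1.0 z0.6 mom [-0.1715  0.0439 -0.0161] op0.0177
 t11.6 x21.8 lat-0.48 z0.02 F ax0.2 lat-0.0 z0.6 mom [-0.1925  0.0138 -0.0269] op0.0181
```

```bash
python3 - <<'E'
import ins;from ins import *
ins.F0=np.array([.8,.3,-1.7])
for x in(.03,.042,.052):
    if go(x,-.0005,0,.03,4):break
robot.pause(.2);rd()
cv2.imwrite('pics/in2s.png',cv2.resize(robot.grab_frame('scene')[150:270,270:400,::-1],None,fx=5,fy=5,interpolation=cv2.INTER_CUBIC))
E
```

```text
ok t12.1 x30.3 lat-0.55 z0.02 F ax-0.4 lat1.1 z0.7 mom [-0.205   0.0162  0.0297] op0.0179
ok t12.6 x42.1 lat-0.52 z0.02 F ax-0.5 lat1.6 z-0.7 mom [-0.204   0.0372 -0.0292] op0.0178
ok t13.1 x52.2 lat-0.53 z0.02 F ax0.0 lat0.2 z-0.5 mom [-0.1268  0.0358 -0.0395] op0.0179
 t13.3 x51.9 lat-0.50 z0.01 F ax0.8 lat0.6 z-0.5 mom [-0.1566  0.0057  0.0207] op0.0178
```

View pics/in2s.png

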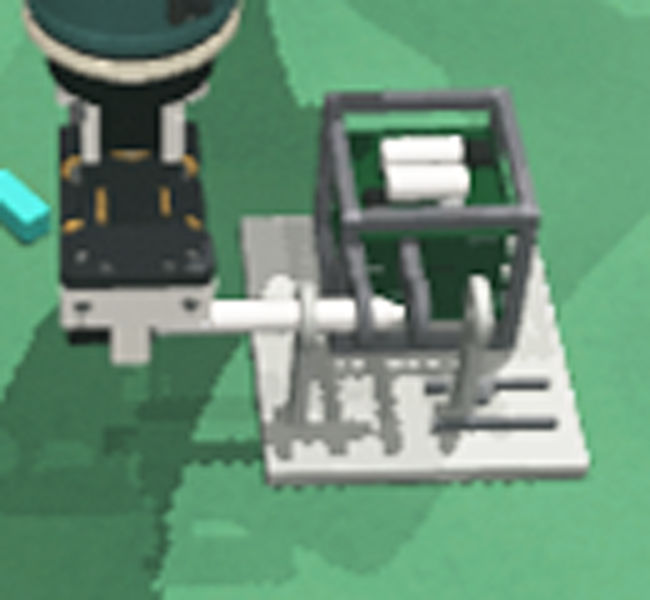

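The pin is through eyes 1 and 2, with its tip at crop (400,312), just before eye 3. I continue.

```bash
python3 - <<'E'
import ins;from ins import *
ins.F0=np.array([.8,.3,-1.7])
for x in(.062,.068,.075):
    if go(x,-.0005,0,.02,4):break
robot.pause(.2);rd()
E
```

```text
ok t14.0 x62.0 lat-0.51 z0.01 F ax-0.0 lat0.6 z0.3 mom [-0.1893  0.0082 -0.0035] op0.0178
ok t14.4 x68.1 lat-0.51 z0.00 F ax0.2 lat0.1 z0.2 mom [-0.2232 -0.0378  0.0141] op0.0178
ok t14.9 x75.1 lat-0.52 z0.00 F ax0.1 lat0.8 z-0.2 mom [-0.2008 -0.0251  0.0066] op0.0175
 t15.2 x74.9 lat-0.49 z0.02 F ax-0.2 lat0.8 z-0.5 mom [-0.1607  0.0383 -0.0487] op0.0177
```

```bash
python3 - <<'E'
import ins;from ins import *
ins.F0=np.array([.8,.3,-1.7])
go(.116,-.0005,0,.01,4)
robot.pause(.2);rd();robot.pause(.2);rd()
E
```

```text
stop t17.1 x91.2 lat-0.03 z-0.38 F ax-0.0 lat0.7 z-0.6 mom [-0.3129 -0.0617 -0.018 ] op0.0181
 t17.3 x91.2 lat0.12 z-0.59 F ax-1.5 lat1.1 z0.7 mom [-0.2785 -0.1106 -0.0281] op0.0180
 t17.5 x91.2 lat0.06 z-0.52 F ax-1.5 lat0.4 z-0.4 mom [-0.3638 -0.0906 -0.0286] op0.0177
```

```bash
python3 - <<'E'
import ins;from ins import *
ins.F0=np.array([.8,.3,-1.7])
x=.0912
for k in range(8):
    x+=.0005
    go(x,.0001,-.0005,.01,8);robot.pause(.15)
    fs=[]
    for i in range(4):
        fs.append((robot.get_state()['force']-ins.F0)@D);robot.pause(.03)
    print(x,np.mean(fs))
    if np.mean(fs)<-7:break
rd()
E
```

```text
ok t17.7 x91.3 lat0.12 z-0.49 F ax-4.7 lat0.7 z-0.3 mom [-1.1308 -0.2794 -0.0863] op0.0175
0.0917 -5.6334589079026225
ok t18.3 x91.5 lat0.09 z-0.45 F ax-7.5 lat-0.4 z0.5 mom [-1.75   -0.4243 -0.0173] op0.0179
0.0922 -7.823315566465406
 t18.6 x91.5 lat0.11 z-0.45 F ax-7.6 lat1.2 z0.2 mom [-1.8061 -0.3931 -0.0205] op0.0178
```

```bash
python3 - <<'E'
import ins;from ins import *
ins.F0=np.array([.8,.3,-1.7])
x=.0922
for k in range(5):
    x+=.0003
    go(x,.0001,-.0005,.01,8);robot.pause(.15)
    fs=[]
    for i in range(4):
        fs.append((robot.get_state()['force']-ins.F0)@D);robot.pause(.03)
    print(x,np.mean(fs))
    if np.mean(fs)<-9.6:break
for i in range(8):
    robot.pause(.2);print('%.1f'%((robot.get_state()['force']-ins.F0)@D),end=' ')
rd()
cv2.imwrite('pics/psh.png',cv2.resize(robot.grab_frame('scene')[150:270,270:400,::-1],None,fx=5,fy=5,interpolation=cv2.INTER_CUBIC))
E
```

```text
ok t18.8 x91.6 lat0.08 z-0.41 F ax-9.3 lat0.4 z-0.0 mom [-2.0323 -0.4671 -0.0548] op0.0178
0.0925 -8.949597094522266
ok t19.3 x91.6 lat0.12 z-0.43 F ax-9.8 lat1.1 z0.4 mom [-2.3814 -0.4607  0.0338] op0.0180
0.0928 -9.918419289889478
-10.1 -10.6 -11.1 -9.7 -10.4 -9.1 -10.2 -9.7  t21.2 x91.7 lat0.12 z-0.42 F ax-9.7 lat0.6 z0.6 mom [-2.3298 -0.4861 -0.0017] op0.0181
```

View pics/psh.png

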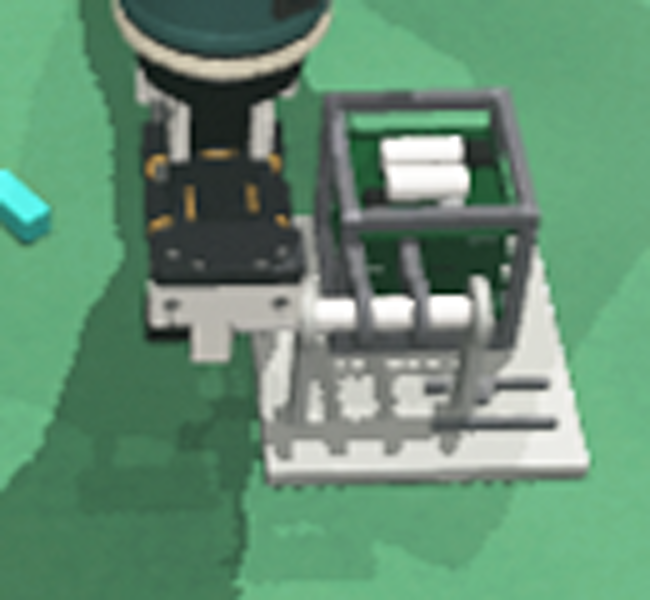

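```bash
python3 - <<'E'
import ins;from ins import *
ins.F0=np.array([.8,.3,-1.7])
go(.0920,.0001,-.0005,.02);robot.pause(.2);rd()
robot.gripper_to(.05);rd()
robot.pause(.3)
robot.move_linear(tcp(.0915,0.0005,.12),.12);robot.pause(.2);rd()
snap('fin');
for n in('scene','top'):cv2.imwrite(f'pics/fin_{n}.png',robot.grab_frame(n)[:,:,::-1])
s=cv2.imread('pics/fin_scene.png')
cv2.imwrite('pics/fin2.png',np.hstack([cv2.resize(s[170:270,290:390],(400,400),interpolation=cv2.INTER_CUBIC),cv2.resize(cv2.imread('pics/fin.png')[:250,200:400],(400,500))[:400]]))
E
```

```text
ok t21.5 x91.5 lat0.11 z-0.48 F ax-7.0 lat1.1 z-0.5 mom [-1.5638 -0.3245 -0.0046] op0.0179
 t21.7 x91.5 lat0.10 z-0.46 F ax-7.1 lat1.3 z-0.2 mom [-1.6447 -0.3347 -0.0475] op0.0178
 t22.4 x92.0 lat0.11 z-0.50 F ax-0.5 lat0.6 z2.8 mom [-0.0645  0.0453 -0.02  ] op0.0498
 t24.1 x91.4 lat0.71 z119.55 F ax1.5 lat0.9 z1.1 mom [-0.064  -0.0164 -0.019 ] op0.0501
```

View pics/fin2.png

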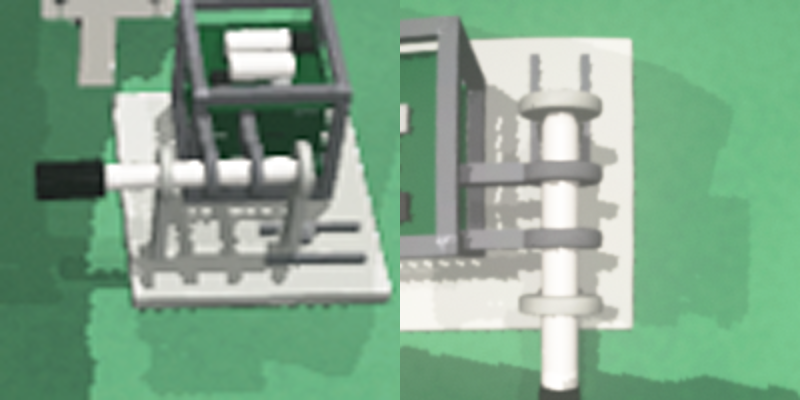

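View pics/fin.png

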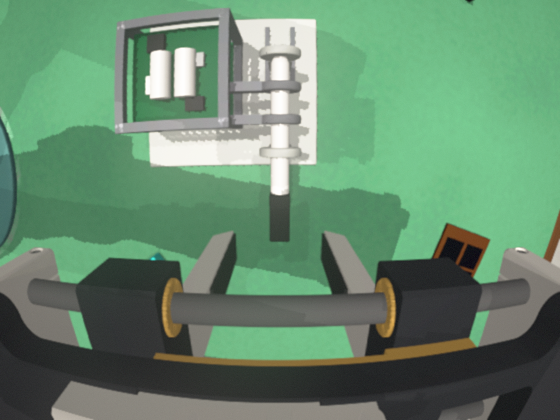

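The wrist view shows the pin in all four eyes with its nose in the last one at (281,52). The grip spans (281,194) to (280,241), free of the fingers. I'll check whether it slid back after release.

```bash
python3 - <<'E'
from m import *
from geo import *
im,ci=ld('fin');h=cv2.cvtColor(im,cv2.COLOR_BGR2HSV)
print(h[186:200,281,2],h[234:248,281].tolist())
g=h[:,:,2]<100
r=[i for i in range(185,246) if (h[i,276:287,2]<100).mean()>.5];print(r[0],r[-1])
f=onz(ci,[(281,r[0]-.5),(280,r[-1]+.5)],.093,True);print(((f-M)@D)*1e3)
K=onz(ci,[(300,153),(300,51)],.085,True);print(((K-M)@D)*1e3,((K-M)@N)*1e3)
E
```

```text
[253 254 255 255 251 246 247 247 228 133  81  82  82  82] [[60, 31, 65], [67, 35, 65], [71, 42, 66], [60, 31, 66], [66, 40, 64], [66, 40, 64], [60, 36, 64], [68, 82, 90], [69, 102, 130], [70, 106, 140], [69, 102, 138], [70, 99, 136], [69, 99, 129], [70, 98, 127]]
196 241
[-33.0794 -74.4903]
[ 2.5857 91.7268] [-16.9634 -16.8863]
```

```bash
python3 - <<'E'
from rig import robot
robot.pause(.3);print(robot.get_state()['time']);print(robot.sign_off())
E
```

```text
24.5083
the job is handed in; nothing more can be done
None
```

The pin is in place: I took it off the cradle by its black grip, slid it through all four eyes and left its nose in the last one. I handed the job in at about 24.5 s of the 72 s allowed; sign-off gave no verdict.

- **Insertion:** The pin went through the first three eyes without noticeable contact. The last eye stopped it with the tip about 91 to 92 mm past the mouth, which puts that eye's entry face at about 87 mm. The earlier camera estimate was about 86 mm.
- **Press:** I held about 10 N (readings 9.1 to 11.1 N) along the row for roughly 1.6 s. I then eased to about 7 N, opened the fingers and backed straight up.
- **Last checks:** In the pictures after release, the pin lies through all four eyes with the gripper clear. The grip's centre measured −53.8 mm from the mouth against −54.4 mm expected, so I saw no sign that it slid back. The grip's rear edge was about 2 mm off its expected place and its front edge 0.7 mm, within the camera's accuracy.
- **Not checked:** I did not compare the panel, screwdriver and tray before and after; the arm never worked near them.

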